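# Lock the painting turntable

### The job

Lock the painting turntable so the flower cup on it cannot turn: using only your fingers, push the wheel round by one of its upright stops until the slot in its rim faces the lock bar, then push the bar by its thumb plate fully home into the slot. Nothing is to be lifted: leave the cup standing in its place on the wheel, and the paint tub, paint bottle and brush where they are.

Things in the scene. Friction and masses are not known exactly. Their poses are not given: they have to be found in the camera images.
- turntable: the fixed cast-iron base of the turntable. Origin on the table directly under the wheel's vertical axis, z up. Its x axis points level from the wheel's axis straight along the lock bar, outwards to the thumb plate. Round foot 180 mm across; the guide block that the bar slides in is 44 mm wide, stands at x = 112 to 152 mm and is 80 mm high (82 at its screw heads)
- wheel (a joint): turn of the wheel in rad about the upward vertical axis (counter-clockwise from above positive), no end stops. 0 (or any multiple of 2 pi) = the slot faces the lock bar exactly; it starts anywhere outside 0.65 rad either side of that. About 0.09 N m of bearing friction: it stays where it is left. The wheel is an aluminium disc 200 mm across, its flat top 76 mm above the table, with ONE slot cut through its rim: 20 mm wide, 36 mm deep, flared to 34 mm at the mouth
- slot_mouth (a point): the middle of the slot's open mouth: on the rim, 100 mm from the wheel's axis, at the height of the wheel's top. Moves with the wheel
- stop_a (a point): the middle of the top end of one of three alike upright steel stops on the wheel: round posts 14 mm in diameter, 44 mm tall above the wheel's top, 80 mm from the wheel's axis. Each stands on a radial foot strip 14 mm wide and 6 mm high that runs from 94 mm inwards to a small rubber pad (14 mm high) beside the cup, 45 mm from the axis. Seen from above, stop_a is 60 degrees counter-clockwise from the slot
- stop_b (a point): the same on the second stop, opposite the slot
- stop_c (a point): the same on the third stop, 60 degrees clockwise from the slot
- lock_bar (a joint): travel of the lock bar towards the wheel's axis in m: 0 = right out, 0.036 = fully home (end stop). Starts within 6 mm of right out. About 2 N of sliding friction, no spring: it stays where it is left. Flat steel bar 16 mm wide and 10 mm high, at the height of the wheel disc, with a nose tapered to 8 mm; its nose runs against the solid rim unless the slot faces it, and a slot a few mm off is drawn into line by the taper
- thumb_plate (a point): the middle of the outer face of the lock bar's upright thumb plate (36 mm wide, 8 mm thick, from 62 to 114 mm above the table; this point is 92 mm above the table, and 198 mm from the wheel's axis when the bar is right out, 162 mm when it is home). Push it towards the wheel's axis
- cup_center (a point): the centre, 20 mm above its underside, of the flower cup cut from a bottle's foot: 82 mm across, 48 mm tall to the petal tips, loose, standing on the middle of the wheel between the three stops' pads
- tub_center (a point): the centre (22 mm up) of the small white tub of paint, 76 mm across and 45 mm tall, loose on the table: leave alone
- bottle_center (a point): the centre (70 mm up) of the paint bottle, 64 mm across and 140 mm tall, loose on the table: leave alone
- brush_center (a point): the centre of the paint brush lying on the table, about 190 mm long, 12 mm thick: leave alone
Things that resemble listed ones, but are neither listed nor needed, are in the scene too. Of the things that look like the part that bears cup_center, the largest one is meant.

How it is judged:
By the outcome, as a careful person would: the job done as asked, in the order asked, and still so for the second after the job is handed in, with the robot touching nothing.
It also fails if it takes over 56 s, if anything falls off the work surface, if the arm or the gripper's body presses on something with over 40 N, if the wrist force passes 120 N, or if a joint passes its speed limit or range.

### The arm

A 6-joint arm with a two-finger parallel gripper is mounted at the origin on the work surface. World frame = base frame: x ahead of the robot, y to its left, z up, the work surface at z = 0. Lengths are in m, angles in rad, forces in N, time in s.
With the tool pointing down it reaches from about 0.3 to 0.75 m from the base axis. Payload 8.5 kg.
Tool frame: the origin (TCP) lies midway between the tips of the shut fingers; the grasp point (between the pads) lies 19 mm behind it; z points along the fingers, x is the direction in which the jaws open and shut, and the axes are right-handed (so a half turn about z gives the same grasp; the last joint's range is limited). The gripper opens to 88 mm and grips with 3 to 60 N. Pads are 18 mm wide; open, the fingers measure 123 mm over their backs; the gripper's body (75 mm by 187 mm) begins 45 mm behind the grasp point.
Start: joints at [-1.426, 0.381, 1.297, -0, 1.464, -0.215], TCP at [0.194, -0.515, 0.239] pointing down, gripper open.
Joint ranges: [-3.11, 3.11], [-0.89, 2.33], [0.22, 2.48], [-1.42, 4.56], [0.17, 2.85], [-2.88, 2.88]. Speed limits (rad/s): [2.39, 2.39, 3.14, 3.14, 3.14, 3.14].

### API

Orientations are given as a unit quaternion [w, x, y, z].
In Python, from bench import ctrl gives the robot as it stands.
- The arm moves only by the tool carry_out, never from a script. Its argument "deltas" is a list of rows, each a list of 7 numbers: the shift along the tool's x, y, z in mm, then the turn, a rotation vector about the tool's x, y, z in rad, then the opening, from 0 (shut) to 1 (fully open). A call has 1 to 20 rows; each row is the pose to reach, as a shift and turn from the pose commanded when the call began, along the tool's axes at that moment; what a row does not reach only later rows make up. A row lasts 1/12 s, in which the tool goes at most 41.7 mm and 7.16 degrees, less where a joint would pass 70% of its speed; a pose out of reach is approached as far as the arm can. A call with a gripper value outside its range is refused whole. The fingers move at their own pace and stop on an object; "force" is the grip in N (left out, the last holds). Time passes only in rows, so rows that repeat a pose let the fingers close. It gives the time, the measured TCP pose, the force and the opening at its end, in the units of the state.
- ctrl.observe(): the state, without advancing time (a new reading comes with each control period).
- ctrl.snapshot(name): name is "side" or "top" or "wrist"; returns the picture (420x560x3 uint8, red, green, blue); there is no depth.
- ctrl.calibration(name): a dict with "fx", "fy", "cx", "cy" (pixels), "extrinsics" (4x4, takes a point from world to camera coordinates). Camera axes: x right, y down, z forward; pixel columns grow to the right and rows downward; lengths in m; the calibration is good to about 2 mm. A picture is of the moment at which its call begins: read the wrist's pose just before it. calibration takes no time and is no camera call; for the wrist camera it gives the pose at the moment of the call.
- ctrl.sign_off(): hands the job in, once; it reports no verdict.
The state is a dict: "t": time; "joints": joint angles; "qvel": joint speeds; "joint_efforts": joint torques, N m; "tool_pos": TCP position; "eef_rot": TCP orientation; "force": force on the tool from outside, world axes, zero at the start; "wrist_torque": the same for the moment, N m; "grip_width": finger opening in m.
Only numpy, scipy, OpenCV 4.12 (cv2) and the standard library are available. Lean on these libraries where they do the work, as an engineer would, in place of code of your own. Each camera call takes 0.05 s, during which the arm holds its last target.

## Working session

There is one attempt and no reset: what is moved stays moved. The work goes in short steps, Python scripts to look and compute and a tool call to move; the robot and the scene stay as the last step left them, time stands still between calls to the robot, and variables do not carry over. Pictures are saved under pics/ and viewed, and the job is handed in when it is done.

Besides the shell and the picture viewer there is one more tool, called after "Call:" in YAML: its name, and indented under it one key for each argument. carry_out: Moves the arm, as the interface text tells. Its arguments: {"type":"object","properties":{"deltas":{"type":"array","items":{"type":"array","items":{"type":"number"}}},"force":{"type":"number"}},"required":["deltas"]}

```bash
ls; mkdir -p pics; python3 - <<'E'
from bench import ctrl
import cv2, numpy as np
s=ctrl.observe(); print(s)
for n in ("side","top"):
    im=ctrl.snapshot(n); cv2.imwrite(f"pics/{n}0.png",im[:,:,::-1])
    c=ctrl.calibration(n); print(n,c)
E
```

```text
pics
{'t': 0.0, 'joints': array([-1.42629473e+00,  3.81181971e-01,  1.29824397e+00,  1.73362970e-05,
        1.46358573e+00, -2.15318123e-01]), 'qvel': array([-6.57113385e-04,  1.10918513e-03, -2.89828269e-04,  1.00420410e-03,
        1.24479411e-03,  1.32534485e-05]), 'joint_efforts': array([ 3.97194708e-04, -4.37925446e+01, -2.24553806e+01,  7.13865319e-02,
        3.52807576e-02, -1.11002605e-04]), 'tool_pos': array([ 0.19361032, -0.51450385,  0.23815096]), 'eef_rot': array([-5.25019152e-04,  8.22223534e-01, -5.69164262e-01, -4.77318345e-04]), 'force': array([ 0.11314922, -0.67213898,  0.47393182]), 'wrist_torque': array([-0.05059008,  0.00917625, -0.01911058]), 'grip_width': 0.08812271430374832}
side {'fx': 508.31990198962336, 'fy': 508.31990198962336, 'cx': 278.6983445645686, 'cy': 209.32280989329877, 'extrinsics': array([[ 0.90128332, -0.4328483 ,  0.01818606, -0.48812348],
       [-0.31631398, -0.68615703, -0.6550832 ,  0.29180519],
       [ 0.29603014,  0.58466305, -0.75533785,  0.68934952],
       [ 0.        ,  0.        ,  0.        ,  1.        ]])}
top {'fx': 439.53784666089626, 'fy': 439.53784666089626, 'cx': 272.4841974083731, 'cy': 201.71238949702084, 'extrinsics': array([[-0.08815071, -0.99608794,  0.00618669,  0.08450555],
       [-0.97177158,  0.084631  , -0.22022167,  0.57116507],
       [ 0.21883656, -0.02542475, -0.97543023,  0.7857722 ],
       [ 0.        ,  0.        ,  0.        ,  1.        ]])}
```

View pics/side0.png

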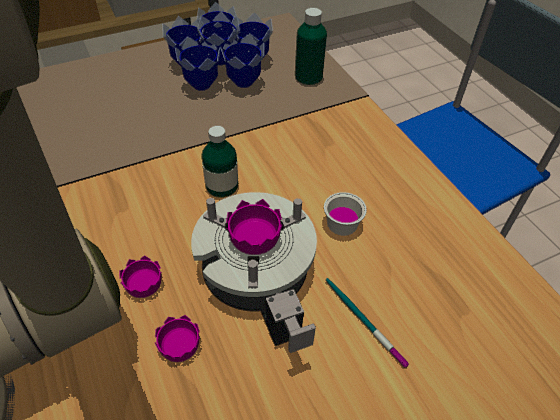

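View pics/top0.png

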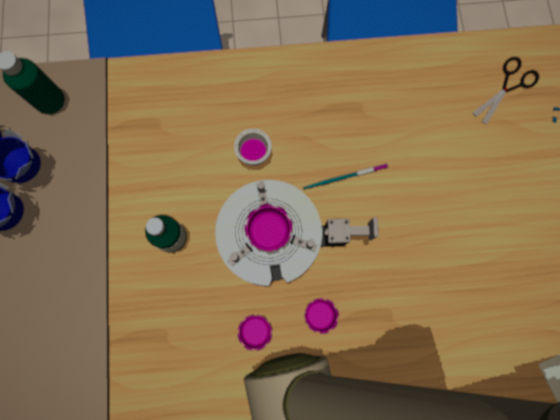

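The side view shows the wheel at about (254,240), the cup at (254,228) and the thumb plate at (300,335). In the top view the wheel is at (269,231), the slot at (276,275), the stops at (262,188), (236,258) and (310,244), and the thumb plate at (375,229). Candidates for the cup are (269,229), which stands on the wheel and is the largest, and the small magenta cups at (255,332) and (321,315), which are decoys. Next is a close crop and measurements.

```bash
cat > h.py <<'E'
import numpy as np, cv2
from bench import ctrl
def ray(n,uv,c=None):
    c=c or ctrl.calibration(n); E=c['extrinsics'];R=E[:3,:3];o=-R.T@E[:3,3]
    d=R.T@np.array([(uv[0]-c['cx'])/c['fx'],(uv[1]-c['cy'])/c['fy'],1.]);return o,d
def on(n,uv,z,c=None):
    o,d=ray(n,uv,c);return o+d*(z-o[2])/d[2]
def proj(n,p):
    c=ctrl.calibration(n);q=c['extrinsics']@np.r_[p,1.];return np.array([c['fx']*q[0]/q[2]+c['cx'],c['fy']*q[1]/q[2]+c['cy']])
E
python3 - <<'E'
import cv2
t=cv2.imread('pics/top0.png')[170:295,200:390]; cv2.imwrite('pics/topc.png',cv2.resize(t,None,fx=4.2,fy=4.2,interpolation=2))
t=cv2.imread('pics/side0.png')[185:385,180:340]; cv2.imwrite('pics/sidec.png',cv2.resize(t,None,fx=3,fy=3,interpolation=2))
E
```

```text
(no output)
```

View pics/topc.png

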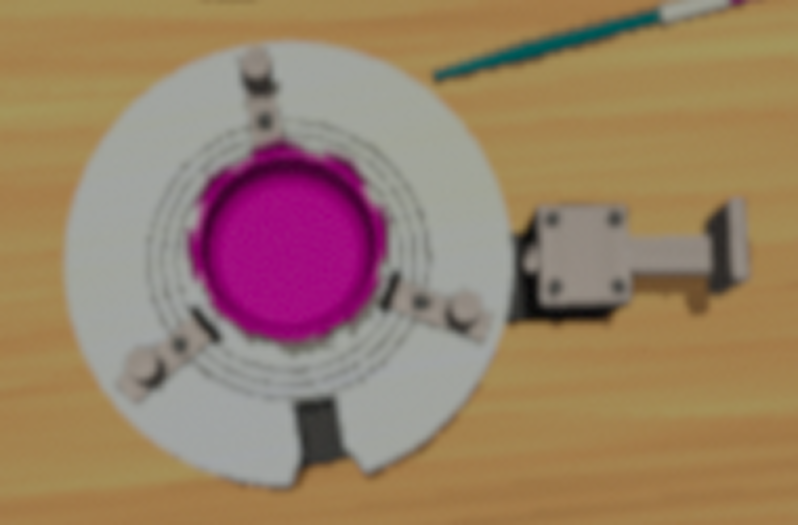

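View pics/sidec.png

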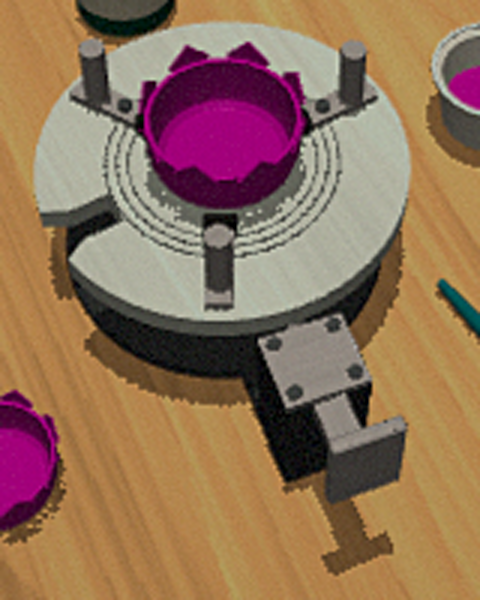

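The crop confirms that the big cup stands on the wheel. The wheel has to turn counter-clockwise, bringing the slot from image-down to image-right. I'll push stop_b, the top one.

```bash
cat >> h.py <<'E'
E
python3 - <<'E'
from h import *
f=lambda a,b:(a/4.2+200-.4,b/4.2+170-.4)
g=lambda a,b:(a/3+180-.3,b/3+185-.3)
T=dict(b=(257,62),c=(146,367),a=(463,308)); S=dict(c=(92,46),b=(353,46),a=(218,232))
P={}
for k in 'abc':
    p=on('top',f(*T[k]),.12);q=on('side',g(*S[k]),.12);P[k]=(p+q)/2;print(k,p.round(4),q.round(4))
c=(P['a']+P['b']+P['c'])/3;print('axis',c)
for k in 'abc':
    d=P[k]-c;print(k,np.hypot(*d[:2]),np.degrees(np.arctan2(d[1],d[0])))
m=on('top',f(333,477),.076);m2=on('side',g(50,240),.076);
for q in (m,m2):
    d=q-c;print('slot',q,np.hypot(*d[:2]),np.degrees(np.arctan2(d[1],d[0])))
# thumb plate top outer edge z .114 
for n,w,pts in (('top',f,[(733,200),(746,282),(744,198)]),('side',g,[(327,440),(405,419)])):
    for p in pts:
        q=on(n,w(*p),.114);d=q-c;print(n,q.round(4),np.hypot(*d[:2]),np.degrees(np.arctan2(d[1],d[0])))
# block top corners
for p in [(541,205),(628,207),(628,305),(541,305)]:
    q=on('top',f(*p),.08);d=q-c;print('blk',q.round(4),np.hypot(*d[:2]))
q=sum(on('top',f(*p),.08) for p in [(541,205),(628,207),(628,305),(541,305)])/4-c;print(q,np.degrees(np.arctan2(q[1],q[0])))
for n,u in (('top',(165,228)),):
    print('bottle top',on(n,(155,224),.14))
E
```

```text
a [ 0.4837 -0.0234  0.12  ] [ 0.486  -0.0235  0.12  ]
b [0.5977 0.054  0.12  ] [0.5991 0.0561 0.12  ]
c [0.4707 0.1109 0.12  ] [0.4737 0.1138 0.12  ]
axis [0.51847874 0.04798788 0.12      ]
a 0.0789273654254865 -115.21175965848384
b 0.08020672982700147 5.0495909878528975
c 0.07926029089123703 125.72091943213748
slot [0.42060318 0.03634994 0.076     ] 0.09856504197651196 -173.21905334580816
slot [0.41799794 0.03664041 0.076     ] 0.10111951964826386 -173.55678855060413
top [ 0.5206 -0.1444  0.114 ] 0.19242605520747166 -89.37288551861576
top [ 0.485 -0.145  0.114] 0.19588974882782806 -99.85164869239624
top [ 0.521  -0.1493  0.114 ] 0.19726309694752336 -89.25623666872212
side [ 0.4863 -0.1405  0.114 ] 0.191188001300485 -99.67742300498882
side [ 0.522 -0.146  0.114] 0.19401532402360733 -88.95673267601761
blk [ 0.5315 -0.0672  0.08  ] 0.11590185351987589
blk [ 0.5272 -0.1059  0.08  ] 0.1541122271533593
blk [ 0.4835 -0.1003  0.08  ] 0.15236808522555215
blk [ 0.4869 -0.062   0.08  ] 0.1144097014986319
[-0.01121462 -0.1318213  -0.04      ] -94.86269431155546
bottle top [0.537437   0.24226191 0.14      ]
```

```bash
cat >> h.py <<'E'
from scipy.spatial.transform import Rotation as Ro
AX=np.array([.5185,.048])
def pose():
    s=ctrl.observe();q=s['eef_rot'];return s,np.array(s['tool_pos']),Ro.from_quat([q[1],q[2],q[3],q[0]])
def to(p,yaw):  # world target, yaw deg of tool x -> tool deltas
    s,t,R=pose(); d=R.inv().apply(np.array(p)-t)*1000
    y=np.radians(yaw);x=np.array([np.cos(y),np.sin(y),0]);z=np.array([0,0,-1.])
    G=Ro.from_matrix(np.c_[x,np.cross(z,x),z]);r=(R.inv()*G).as_rotvec()
    return d.round(1),r.round(3)
def fp(ang,z,r=.08):
    a=np.radians(ang);return np.r_[AX+r*np.array([np.cos(a),np.sin(a)]),z]
E
python3 - <<'E'
from h import *
print(to(fp(-20,.17),-14))
E
```

```text
(array([-359.9, -562.9,   68.8]), array([-0.001,  0.001, -0.967]))
```

Call:
carry_out:
  deltas:
    - [-360, -563, 40, 0, 0, -0.967, 0]
    - [-360, -563, 40, 0, 0, -0.967, 0]
    - [-360, -563, 40, 0, 0, -0.967, 0]
    - [-360, -563, 40, 0, 0, -0.967, 0]
    - [-360, -563, 40, 0, 0, -0.967, 0]
    - [-360, -563, 40, 0, 0, -0.967, 0]
    - [-360, -563, 40, 0, 0, -0.967, 0]
    - [-360, -563, 40, 0, 0, -0.967, 0]
    - [-360, -563, 40, 0, 0, -0.967, 0]
    - [-360, -563, 40, 0, 0, -0.967, 0]
    - [-360, -563, 40, 0, 0, -0.967, 0]
    - [-360, -563, 40, 0, 0, -0.967, 0]
    - [-360, -563, 40, 0, 0, -0.967, 0]
    - [-360, -563, 40, 0, 0, -0.967, 0]
    - [-360, -563, 40, 0, 0, -0.967, 0]
    - [-360, -563, 40, 0, 0, -0.967, 0]
    - [-360, -563, 40, 0, 0, -0.967, 0]
    - [-360, -563, 40, 0, 0, -0.967, 0]
    - [-360, -563, 40, 0, 0, -0.967, 0]

```text
t: 1.68
tool_pos: [0.5935, 0.0202, 0.1983]
eef_rot: [0.0, 0.993, -0.121, -0.001]
force: [0.2, -1.3, 0.4]
grip_width: 0.0003
```

```bash
python3 - <<'E'
from h import *
s,t,R=pose();print(s['t'],t,s['joints'].round(2),s['grip_width'],s['force'])
im=ctrl.snapshot('wrist');cv2.imwrite('pics/w1.png',im[:,:,::-1])
c=ctrl.calibration('wrist');np.save('cw1.npy',c['extrinsics']);print(to(fp(-20,.096),-14))
E
```

```text
1.6833 [0.59345874 0.02024178 0.19828689] [-0.16  0.49  1.24 -0.    1.42  0.08] 0.00028458168049489243 [ 0.21942391 -1.26032192  0.3932418 ]
(array([  0.2,  -1.1, 102.6]), array([ 0.   ,  0.001, -0.   ]))
```

View pics/w1.png

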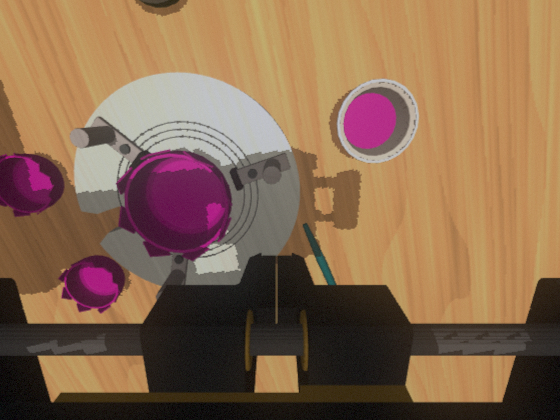

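The wrist view shows stop_b at (270,170), with the shut fingertips at (276,265) over clear wheel surface behind it. I'll descend.

Call:
carry_out:
  deltas:
    - [0, -1, 30, 0, 0, 0, 0]
    - [0, -1, 60, 0, 0, 0, 0]
    - [0, -1, 85, 0, 0, 0, 0]
    - [0, -1, 102, 0, 0, 0, 0]
    - [0, -1, 102, 0, 0, 0, 0]
    - [0, -1, 102, 0, 0, 0, 0]

```text
t: 2.23
tool_pos: [0.5937, 0.0202, 0.0971]
eef_rot: [0.0, 0.992, -0.123, -0.0]
force: [0.3, -0.3, 0.6]
grip_width: 0.0004
```

```bash
python3 - <<'E'
from h import *
s,t,R=pose();print(s['t'],t,s['force'])
for a in np.linspace(-16,64,19):
    d,r=to(fp(a,.096),a+6);print([round(d[0]),round(d[1]),0,0,0,round(r[2],2),0],end=', ')
E
```

```text
2.2333 [0.59370761 0.02023429 0.09705393] [ 0.27711786 -0.25888273  0.62340952]
[0, -6, 0, 0, 0, np.float64(-0.07), 0], [0, -12, 0, 0, 0, np.float64(-0.15), 0], [0, -18, 0, 0, 0, np.float64(-0.23), 0], [-1, -24, 0, 0, 0, np.float64(-0.3), 0], [-3, -30, 0, 0, 0, np.float64(-0.38), 0], [-5, -36, 0, 0, 0, np.float64(-0.46), 0], [-7, -42, 0, 0, 0, np.float64(-0.54), 0], [-10, -48, 0, 0, 0, np.float64(-0.61), 0], [-13, -53, 0, 0, 0, np.float64(-0.69), 0], [-17, -58, 0, 0, 0, np.float64(-0.77), 0], [-21, -63, 0, 0, 0, np.float64(-0.85), 0], [-25, -67, 0, 0, 0, np.float64(-0.92), 0], [-30, -71, 0, 0, 0, np.float64(-1.0), 0], [-35, -75, 0, 0, 0, np.float64(-1.08), 0], [-40, -78, 0, 0, 0, np.float64(-1.16), 0], [-46, -81, 0, 0, 0, np.float64(-1.24), 0], [-51, -83, 0, 0, 0, np.float64(-1.31), 0], [-57, -85, 0, 0, 0, np.float64(-1.39), 0], [-63, -87, 0, 0, 0, np.float64(-1.47), 0],
```

Call:
carry_out:
  deltas:
    - [0, -6, 0, 0, 0, -0.07, 0]
    - [0, -12, 0, 0, 0, -0.15, 0]
    - [0, -18, 0, 0, 0, -0.23, 0]
    - [-1, -24, 0, 0, 0, -0.3, 0]
    - [-3, -30, 0, 0, 0, -0.38, 0]
    - [-5, -36, 0, 0, 0, -0.46, 0]
    - [-7, -42, 0, 0, 0, -0.54, 0]
    - [-10, -48, 0, 0, 0, -0.61, 0]

```text
t: 2.9
tool_pos: [0.5967, 0.0696, 0.099]
eef_rot: [0.001, 0.983, 0.183, 0.002]
force: [-0.2, -2.0, 0.1]
grip_width: 0.0003
```

```bash
python3 - <<'E'
from h import *
s,t,R=pose();print(s['t'],t,s['force'])
for n in ('top','side'):
    im=ctrl.snapshot(n);cv2.imwrite(f'pics/{n}2.png',im[:,:,::-1])
a=cv2.imread('pics/top2.png')[150:320,130:400];b=cv2.imread('pics/side2.png')[150:350,140:380]
cv2.imwrite('pics/m2.png',np.vstack([cv2.resize(a,(480,300)),cv2.resize(b,(480,300))]))
for a in np.linspace(18.5,66,12):
    d,r=to(fp(a,.096),a+6);print([round(float(d[0])),round(float(d[1])),0,0,0,round(float(r[2]),2),0],end=', ')
E
```

```text
2.9 [0.59672665 0.06956105 0.09903917] [-0.19486807 -1.98761876  0.10529038]
[-1, -4, 0, 0, 0, -0.06, 0], [-1, -10, 0, 0, 0, -0.14, 0], [-1, -16, 0, 0, 0, -0.21, 0], [-2, -22, 0, 0, 0, -0.29, 0], [-3, -27, 0, 0, 0, -0.36, 0], [-5, -33, 0, 0, 0, -0.44, 0], [-7, -39, 0, 0, 0, -0.51, 0], [-10, -44, 0, 0, 0, -0.59, 0], [-13, -50, 0, 0, 0, -0.66, 0], [-16, -54, 0, 0, 0, -0.74, 0], [-20, -59, 0, 0, 0, -0.81, 0], [-24, -64, 0, 0, 0, -0.89, 0],
```

View pics/m2.png

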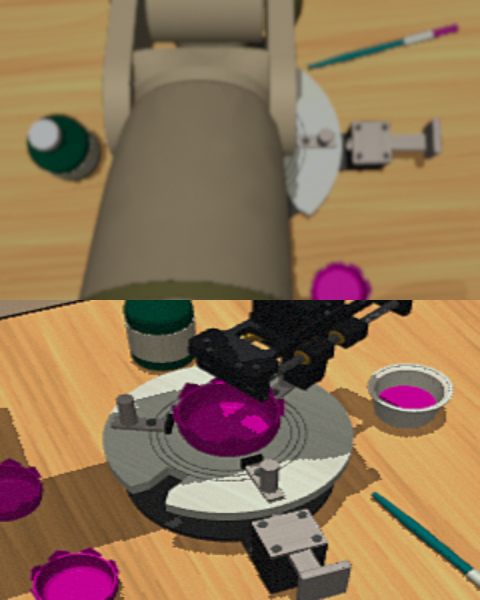

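The wheel is following. In the side view the slot is now at lower left, around (150,490) in the montage, and the cup is still centred. Continuing.

Call:
carry_out:
  deltas:
    - [-1, -4, 0, 0, 0, -0.06, 0]
    - [-1, -10, 0, 0, 0, -0.14, 0]
    - [-1, -16, 0, 0, 0, -0.21, 0]
    - [-2, -22, 0, 0, 0, -0.29, 0]
    - [-3, -27, 0, 0, 0, -0.36, 0]
    - [-5, -33, 0, 0, 0, -0.44, 0]
    - [-7, -39, 0, 0, 0, -0.51, 0]
    - [-10, -44, 0, 0, 0, -0.59, 0]
    - [-13, -50, 0, 0, 0, -0.66, 0]
    - [-16, -54, 0, 0, 0, -0.74, 0]
    - [-20, -59, 0, 0, 0, -0.81, 0]
    - [-20, -59, 0, 0, 0, -0.81, 0]

```text
t: 4.0
tool_pos: [0.5561, 0.1181, 0.0981]
eef_rot: [0.0, 0.832, 0.555, 0.001]
force: [-0.4, 0.7, 0.4]
grip_width: 0.0006
```

```bash
python3 - <<'E'
from h import *
s,t,R=pose();print(s['t'],t,s['force'],np.degrees(np.arctan2(*(t[:2]-AX)[::-1])))
im=ctrl.snapshot('side');cv2.imwrite('pics/side3.png',im[:,:,::-1])
b=cv2.imread('pics/side3.png')[160:360,160:360];cv2.imwrite('pics/m3.png',cv2.resize(b,(600,600),interpolation=2))
E
```

```text
4.0 [0.55612614 0.1181373  0.09808443] [-0.35203562  0.67864421  0.38517007] 61.788039165268394
```

View pics/m3.png

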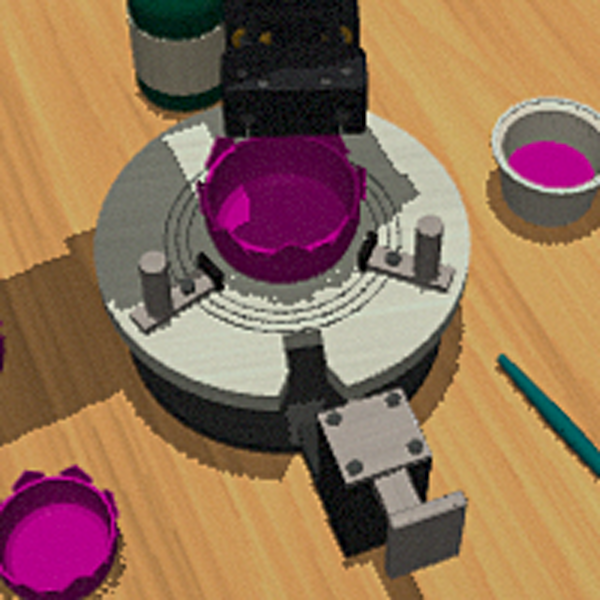

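Side view: the slot now sits just left of the bar, with its mouth at about (318,395) in the crop and the stop tops at (153,258) and (430,222). I'll measure how much turn is left.

```bash
python3 - <<'E'
from h import *
g=lambda a,b:(a/3+160-.3,b/3+160-.3)
off=np.array([.0013,.0013])  # side-view mean offset vs avg axis
P={}
for k,p,z in (('c',(153,259),.12),('a',(430,223),.12),('slotin',(306,336),.076),('mouth',(311,395),.076),('m2',(316,400),.076)):
    q=on('side',g(*p),z);d=q[:2]-off-AX;print(k,q.round(4),np.hypot(*d).round(4),np.degrees(np.arctan2(d[1],d[0])))
# block axis from side
B=[(320,408),(393,388),(431,456),(352,480)]
Q=[on('side',g(*p),.08) for p in B];m=sum(Q)/4;d=m[:2]-off-AX;print('blk',np.hypot(*d),np.degrees(np.arctan2(d[1],d[0])))
for i,j in((0,3),(1,2)):
    e=Q[j]-Q[i];print(np.degrees(np.arctan2(e[1],e[0])),np.hypot(*e[:2]))
for p in((388,517),(466,493)):print(on('side',g(*p),.114))
E
```

```text
c [0.4421 0.0284 0.12  ] 0.0805 -164.94682871737294
a [ 0.5755 -0.0087  0.12  ] 0.0805 -46.15407687785142
slotin [ 0.5032 -0.0171  0.076 ] 0.0685 -104.01100071440234
mouth [ 0.4911 -0.0497  0.076 ] 0.1031 -106.14432462193348
m2 [ 0.4922 -0.0533  0.076 ] 0.1063 -105.06430789564304
blk 0.13336533514802215 -94.72274069930855
-93.71414581521023 0.041729472878105155
-90.62556434116186 0.04123135624022571
[ 0.48631016 -0.1415199   0.114     ]
[ 0.52264331 -0.14575229  0.114     ]
```

```bash
python3 - <<'E'
from h import *
for a in (64,66,68,70,71.5,72.5):
    d,r=to(fp(a,.098),67+(a-62));print([round(float(d[0]),1),round(float(d[1]),1),0,0,0,round(float(r[2]),2),0],end=', ')
E
```

```text
[0.7, -3.4, 0, 0, 0, -0.03, 0], [0.8, -6.2, 0, 0, 0, -0.07, 0], [0.8, -9.0, 0, 0, 0, -0.1, 0], [0.7, -11.8, 0, 0, 0, -0.14, 0], [0.6, -13.9, 0, 0, 0, -0.16, 0], [0.5, -15.3, 0, 0, 0, -0.18, 0],
```

Call:
carry_out:
  deltas:
    - [0.5, -3.5, 0, 0, 0, -0.03, 0]
    - [0.5, -6, 0, 0, 0, -0.07, 0]
    - [0.5, -9, 0, 0, 0, -0.1, 0]
    - [0.5, -12, 0, 0, 0, -0.14, 0]
    - [0.5, -14, 0, 0, 0, -0.16, 0]
    - [0.5, -15.5, 0, 0, 0, -0.18, 0]
    - [0.5, -15.5, 0, 0, 0, -0.18, 0]

```text
t: 4.63
tool_pos: [0.5422, 0.1245, 0.0971]
eef_rot: [0.0, 0.779, 0.627, 0.0]
force: [0.4, 0.7, 0.9]
grip_width: 0.0002
```

```bash
python3 - <<'E'
from h import *
s,t,R=pose();print(s['t'],t,s['force'],np.degrees(np.arctan2(*(t[:2]-AX)[::-1])))
im=ctrl.snapshot('side');cv2.imwrite('pics/side4.png',im[:,:,::-1])
b=cv2.imread('pics/side4.png')[160:360,160:360];cv2.imwrite('pics/m4.png',cv2.resize(b,(600,600),interpolation=2))
E
```

```text
4.6333 [0.54224932 0.12449074 0.09709461] [0.38444805 0.68674528 0.94616846] 72.75115496612904
```

View pics/m4.png

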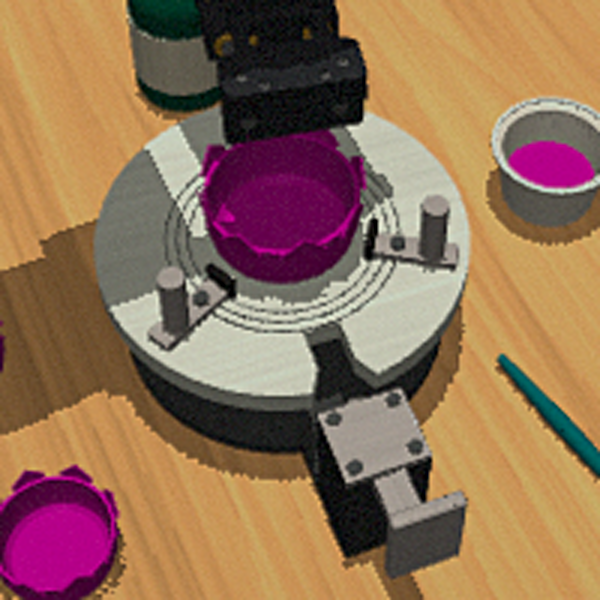

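```bash
python3 - <<'E'
from h import *
g=lambda a,b:(a/3+160-.3,b/3+160-.3)
off=np.array([.0013,.0013])
for k,p,z in (('c',(171,275),.12),('a',(435,204),.12),('slotin',(323,334),.076),('midslot',(333,355),.076)):
    q=on('side',g(*p),z);d=q[:2]-off-AX;print(k,q.round(4),np.hypot(*d).round(4),np.degrees(np.arctan2(d[1],d[0])))
E
```

```text
c [0.4465 0.0157 0.12  ] 0.0806 -155.332253844435
a [0.5835 0.001  0.12  ] 0.0799 -37.1499030287442
slotin [ 0.5115 -0.0197  0.076 ] 0.0695 -96.84614873524792
midslot [ 0.5108 -0.0332  0.076 ] 0.083 -96.24315796404072
```

Call:
carry_out:
  deltas:
    - [0, -1, 0, 0, 0, -0.01, 0]
    - [0, -2, 0, 0, 0, -0.02, 0]
    - [0, -2, 0, 0, 0, -0.02, 0]
    - [0, 4, 0, 0, 0, -0.02, 0]
    - [0, 8, 0, 0, 0, -0.02, 0]
    - [0, 8, -30, 0, 0, -0.02, 0]
    - [0, 8, -65, 0, 0, -0.02, 0]
    - [0, 8, -100, 0, 0, -0.02, 0]
    - [0, 8, -100, 0, 0, -0.02, 0]

```text
t: 5.43
tool_pos: [0.5524, 0.1231, 0.2031]
eef_rot: [0.003, 0.773, 0.635, 0.004]
force: [1.2, 0.2, 0.4]
grip_width: 0.0002
```

```bash
python3 - <<'E'
from h import *
s,t,R=pose();print(s['t'],t,s['force'])
im=ctrl.snapshot('side');cv2.imwrite('pics/side5.png',im[:,:,::-1])
b=cv2.imread('pics/side5.png')[160:360,160:360];cv2.imwrite('pics/m5.png',cv2.resize(b,(600,600),interpolation=2))
u=np.radians(-94.7);u=np.array([np.cos(u),np.sin(u)])
print(to(np.r_[AX+.235*u,.2],-4.7))
E
```

```text
5.4333 [0.55244669 0.12307537 0.20314366] [1.17943433 0.22728745 0.38661857]
(array([-313.5,    8.7,   -0.5]), array([ 0.004, -0.006,  1.458]))
```

View pics/m5.png

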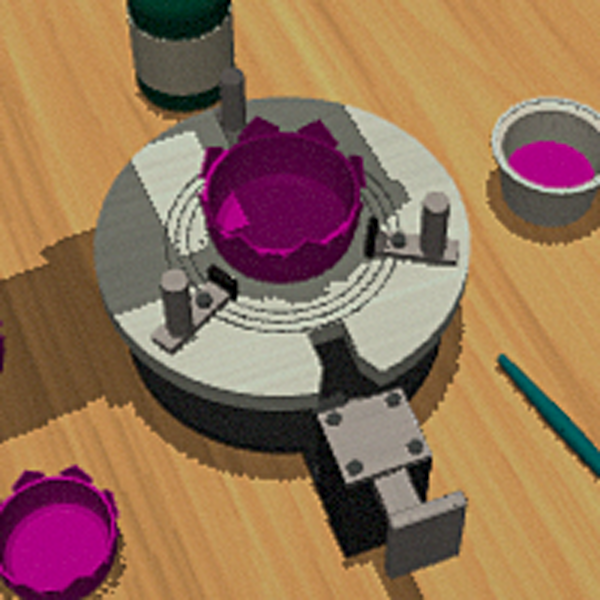

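Stops c and a are at (174,278) and (435,202), so the slot is lined up to about 1°, and the cup is in place. I'll move over to the thumb plate.

Call:
carry_out:
  deltas:
    - [-314, 9, 0, 0, 0, 1.458, 0]
    - [-314, 9, 0, 0, 0, 1.458, 0]
    - [-314, 9, 0, 0, 0, 1.458, 0]
    - [-314, 9, 0, 0, 0, 1.458, 0]
    - [-314, 9, 0, 0, 0, 1.458, 0]
    - [-314, 9, 0, 0, 0, 1.458, 0]
    - [-314, 9, 0, 0, 0, 1.458, 0]
    - [-314, 9, 0, 0, 0, 1.458, 0]
    - [-314, 9, 0, 0, 0, 1.458, 0]
    - [-314, 9, 0, 0, 0, 1.458, 0]
    - [-314, 9, 0, 0, 0, 1.458, 0]
    - [-314, 9, 0, 0, 0, 1.458, 0]
    - [-314, 9, 0, 0, 0, 1.458, 0]
    - [-314, 9, 0, 0, 0, 1.458, 0]
    - [-314, 9, 0, 0, 0, 1.458, 0]

```text
t: 6.73
tool_pos: [0.4978, -0.1867, 0.1961]
eef_rot: [-0.0, 0.999, -0.04, -0.001]
force: [-0.0, 0.3, -0.5]
grip_width: 0.0007
```

```bash
python3 - <<'E'
from h import *
s,t,R=pose();print(s['t'],t,s['force'],s['joints'].round(2))
for n in ('top','wrist'):
    im=ctrl.snapshot(n);cv2.imwrite(f'pics/{n}6.png',im[:,:,::-1])
b=cv2.imread('pics/top6.png');cv2.imwrite('pics/m6.png',np.hstack([cv2.resize(b[140:300,190:400],(400,305)),cv2.resize(cv2.imread('pics/wrist6.png'),(400,305))]))
u=np.radians(-94.7);u=np.array([np.cos(u),np.sin(u)])
for d in(.235,.2,.17,):print(to(np.r_[AX+d*u,.084],-4.7))
E
```

```text
6.7333 [ 0.49780866 -0.18671964  0.19609349] [-0.0198837   0.33547163 -0.51426985] [-0.58  0.38  1.42 -0.    1.34 -0.5 ]
(array([  1.4,  -0.6, 112.4]), array([-0.   ,  0.001,  0.002]))
(array([  1.4, -35.6, 112.4]), array([-0.   ,  0.001,  0.002]))
(array([  1.5, -65.6, 112.4]), array([-0.   ,  0.001,  0.002]))
```

View pics/m6.png

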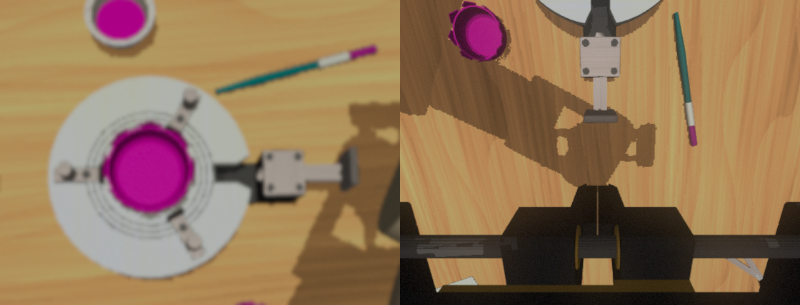

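Top view: the slot is in line with the bar, and the wrist view shows the fingers centred on the thumb plate. I'll descend outside the plate, then push in stages.

Call:
carry_out:
  deltas:
    - [1, 0, 30, 0, 0, 0, 0]
    - [1, 0, 60, 0, 0, 0, 0]
    - [1, 0, 90, 0, 0, 0, 0]
    - [1, 0, 112, 0, 0, 0, 0]
    - [1, 0, 112, 0, 0, 0, 0]
    - [1, -6, 112, 0, 0, 0, 0]
    - [1, -12, 112, 0, 0, 0, 0]
    - [1, -18, 112, 0, 0, 0, 0]
    - [1, -24, 112, 0, 0, 0, 0]
    - [1, -28, 112, 0, 0, 0, 0]
    - [1, -32, 112, 0, 0, 0, 0]
    - [1, -36, 112, 0, 0, 0, 0]
    - [1, -40, 112, 0, 0, 0, 0]
    - [1, -44, 112, 0, 0, 0, 0]
    - [1, -48, 112, 0, 0, 0, 0]
    - [1, -48, 112, 0, 0, 0, 0]

```text
t: 8.17
tool_pos: [0.5029, -0.1383, 0.0847]
eef_rot: [-0.0, 0.999, -0.041, -0.0]
force: [0.6, 0.6, -0.5]
grip_width: 0.0003
```

```bash
python3 - <<'E'
from h import *
s,t,R=pose();print(s['t'],t,s['force'],np.linalg.norm(t[:2]-AX))
im=ctrl.snapshot('side');cv2.imwrite('pics/side7.png',im[:,:,::-1])
b=cv2.imread('pics/side7.png')[160:360,160:360];cv2.imwrite('pics/m7.png',cv2.resize(b,(600,600),interpolation=2))
E
```

```text
8.1667 [ 0.50289963 -0.13826187  0.08469464] [ 0.55420853  0.63043043 -0.45675477] 0.18691403441426827
```

View pics/m7.png

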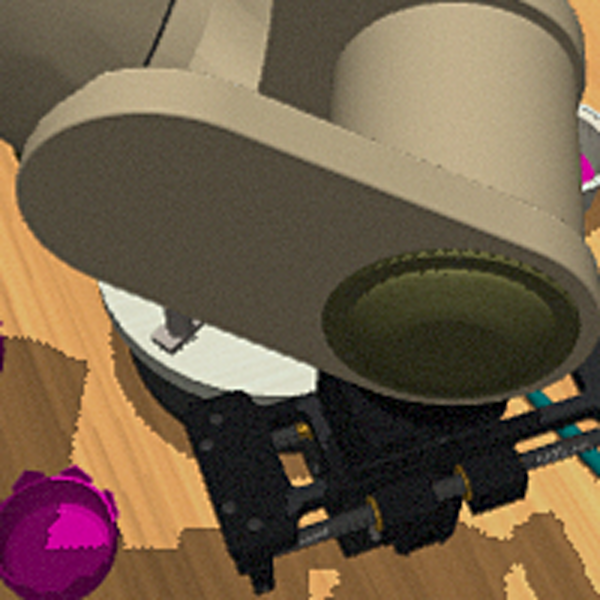

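The arm hides the bar in the side view, so I'll go on by force and distance.

Call:
carry_out:
  deltas:
    - [0, -3, 0, 0, 0, 0, 0]
    - [0, -6, 0, 0, 0, 0, 0]
    - [0, -9, 0, 0, 0, 0, 0]
    - [0, -12, 0, 0, 0, 0, 0]
    - [0, -14, 0, 0, 0, 0, 0]
    - [0, -14, 0, 0, 0, 0, 0]

```text
t: 8.72
tool_pos: [0.5039, -0.1245, 0.0846]
eef_rot: [-0.0, 0.999, -0.041, -0.0]
force: [0.3, 0.0, 0.8]
grip_width: 0.0002
```

```bash
python3 - <<'E'
from h import *
s,t,R=pose();print(s['t'],t,s['force'],np.linalg.norm(t[:2]-AX))
for n in ('top','wrist'):
    im=ctrl.snapshot(n);cv2.imwrite(f'pics/{n}8.png',im[:,:,::-1])
b=cv2.imread('pics/top8.png');cv2.imwrite('pics/m8.png',np.hstack([cv2.resize(b[140:300,190:400],(400,305)),cv2.resize(cv2.imread('pics/wrist8.png'),(400,305))]))
E
```

```text
8.7167 [ 0.50393859 -0.12447806  0.08464312] [0.28250495 0.00297158 0.7502617 ] 0.17309163962737492
```

View pics/m8.png

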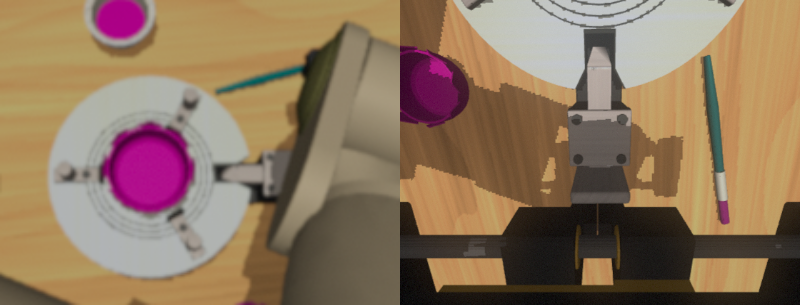

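The bar's nose is in the slot but not yet at its bottom; the wrist view puts the nose at about (600,50) and the slot bottom at about (600,30). I'll keep pushing until the force rises.

Call:
carry_out:
  deltas:
    - [0, -1.5, 0, 0, 0, 0, 0]
    - [0, -3, 0, 0, 0, 0, 0]
    - [0, -3, 0, 0, 0, 0, 0]

```text
t: 9.07
tool_pos: [0.5043, -0.1233, 0.0849]
eef_rot: [0.001, 0.999, -0.041, 0.0]
force: [-2.2, -8.1, -0.7]
grip_width: 0.0005
```

Call:
carry_out:
  deltas:
    - [0, -1.5, 0, 0, 0, 0, 0]
    - [0, -3, 0, 0, 0, 0, 0]
    - [0, -3, 0, 0, 0, 0, 0]

```text
t: 9.32
tool_pos: [0.5044, -0.1231, 0.085]
eef_rot: [0.004, 0.999, -0.041, 0.0]
force: [-6.4, -25.3, -2.0]
grip_width: 0.0005
```

The force climbs to 25 N with only 0.2 mm of motion, so the bar is on its end stop. I'll back off and check.

Call:
carry_out:
  deltas:
    - [0, 10, 0, 0, 0, 0, 0]
    - [0, 30, 0, 0, 0, 0, 0]
    - [0, 55, -20, 0, 0, 0, 0]
    - [0, 80, -55, 0, 0, 0, 0]
    - [0, 110, -95, 0, 0, 0, 0]
    - [0, 145, -110, 0, 0, 0, 0]
    - [0, 180, -120, 0, 0, 0, 0]
    - [0, 215, -120, 0, 0, 0, 0]
    - [0, 250, -120, 0, 0, 0, 0]
    - [0, 280, -120, 0, 0, 0, 0]
    - [0, 280, -120, 0, 0, 0, 0]

```text
t: 10.23
tool_pos: [0.4804, -0.4029, 0.2039]
eef_rot: [0.0, 0.999, -0.043, 0.0]
force: [-0.9, 0.1, 0.6]
grip_width: 0.0005
```

```bash
python3 - <<'E'
from h import *
s,t,R=pose();print(s['t'],t,s['force'])
for n in ('top','side'):
    im=ctrl.snapshot(n);cv2.imwrite(f'pics/{n}9.png',im[:,:,::-1])
a=cv2.imread('pics/top9.png')[165:295,190:390];b=cv2.imread('pics/side9.png')[180:360,170:350]
cv2.imwrite('pics/m9.png',np.hstack([cv2.resize(a,(400,260),interpolation=2)[:, :],np.zeros((260,0,3),np.uint8)]))
cv2.imwrite('pics/m9s.png',cv2.resize(b,(600,600),interpolation=2))
cv2.imwrite('pics/m9.png',cv2.resize(a,(800,520),interpolation=2))
E
```

```text
10.2333 [ 0.48039567 -0.40286557  0.20388652] [-0.8879199   0.07764257  0.62517105]
```

View pics/m9.png

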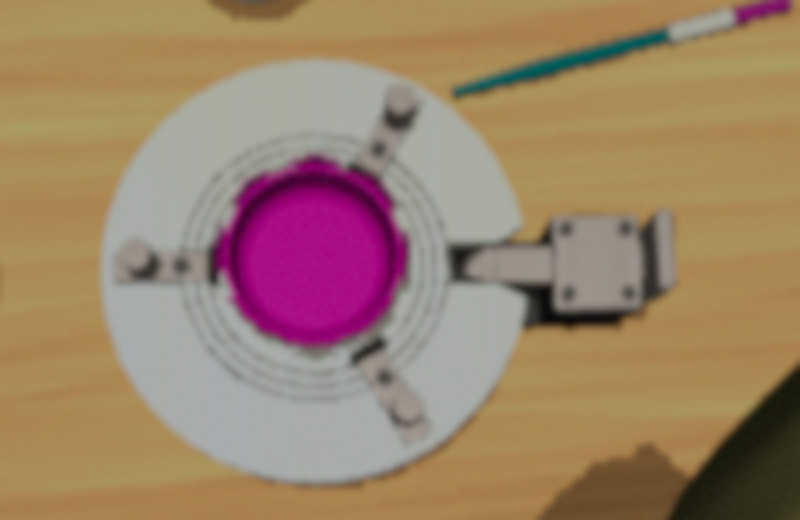

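View pics/m9s.png

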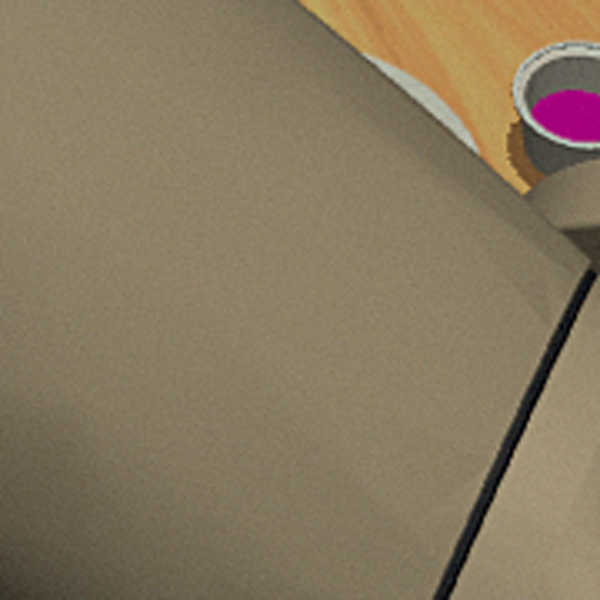

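The top view shows the bar inside the slot with its nose at (465,262), the plate close up to the block, and the cup centred. I'll check the plate distance before handing in.

```bash
python3 - <<'E'
from h import *
f=lambda a,b:(a/4+190-.4,b/4+165-.4)
def m(A,z):
    q=sum(on('top',f(*p),z) for p in A)/len(A);return q[:2]
P=[m([p],.12) for p in((400,99),(133,257),(404,405))];ax=sum(P)/3
pl=m([(674,210),(672,288)],.114);print('axis',ax,'plate',np.linalg.norm(pl-ax))
blk=m([(553,217),(641,217),(641,313),(553,313)],.08)
for n,q in(('blk',blk),('pl',pl),('nose',m([(466,263)],.076)),('a',P[2]),('b',P[1]),('c',P[0])):
    d=q-ax;print(n,np.linalg.norm(d).round(4),np.degrees(np.arctan2(d[1],d[0])).round(1))
# before, same method
g=lambda a,b:(a/4.2+200-.4,b/4.2+170-.4)
P=[on('top',g(*p),.12)[:2] for p in((257,62),(146,367),(463,308))];ax=sum(P)/3
print('before',np.linalg.norm((on('top',g(746,198),.114)+on('top',g(746,280),.114))[:2]/2-ax))
E
```

```text
axis [0.51759161 0.04829801] plate 0.16161673394316625
blk 0.1327 -94.8
pl 0.1616 -94.2
nose 0.0718 -93.5
a 0.0785 -154.4
b 0.0796 86.7
c 0.0804 -34.5
before 0.19530027024128763
```

```bash
python3 - <<'E'
from h import *
print(ctrl.observe()['t'],ctrl.sign_off())
E
```

```text
the job is handed in; nothing more can be done
10.3333 None
```

The turntable is locked. With the shut fingers I pushed stop_b about 80° counter-clockwise until the slot faced the lock bar, then pushed the thumb plate in until the bar hit its end stop. The job was handed in at about 10.3 s.

**Bar:** the push force rose to about 25 N with almost no further movement. In the last top view the plate measures 161.6 mm from the wheel's axis (home is 162 mm, and it started at about 195 mm).

**Slot:** in that view the slot lies about 0.4° from the bar's line, and the bar is inside it.

**Cup and other things:** the cup is still centred on the wheel. I saw no sign that the tub, bottle or brush moved, and nothing came near them, but I did not measure them at the end.

**Checks that fell short:**
- The last side view was blocked by the arm, so the final check rests on the top view and the force.
- In my last printed angles the labels for stop_a and stop_c were swapped; this changes nothing in the result.

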